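# Let the red tin out of the lever dispenser

### The job

With a fingertip, press down the green rear pad of the lever over the lane that holds the red tin, until its gate lifts and the red tin rolls down into the catch at the front; then press the black front pad of the same lever down until the gate is fully shut again. Do not touch the tins or the gates themselves, and leave the blue tin, its lever and the things standing around as they are. Nothing is gripped or picked up.

Things in the scene. Friction and masses are not known exactly. Their poses are not given: they have to be found in the camera images.
- dispenser: White two-lane tin dispenser, fixed, 305 x 170 mm, posts 150 mm high. Origin: centre of its foot on the worktop, x to the rear, y to the left lane, z up. Lane centres y = +45 / -45 mm, 64 mm wide; floors fall 8 deg to the front, where a 78 mm high lip at x = -190 mm forms the catch (a tin there rests at x = -152 mm). Lever axles: x = 30, z = 135 mm. Closed gates hang at x = -75 mm.
- lever_left (a joint): Rocking lever along the left lane, over it, rad. 0 = level, gate fully down (stop); grows as the rear, green end goes down and the gate rises; 0.5 = gate fully up (stop). A tin passes from about 0.42. It turns stiffly, has no spring and stays where it is left; 3 to 4 N on either pad moves it.
- lever_right (a joint): The same for the right lane (y = -45 mm of the dispenser).
- green_left (a point): Green plastic pad on the rear end of the left lane's lever, the end farther from the robot, 100 mm behind the axle. Flat, 42 x 40 mm, 10 mm thick; this point is the centre of its top face. Gate closed: 149 mm above the worktop; pressed fully down it is about 48 mm lower. Pressing it lifts the gate.
- black_left (a point): Black plastic pad on the front end of the left lane's lever, just in front of the gate and 127 mm in front of the axle. Flat, 42 x 40 mm, 10 mm thick; this point is the centre of its top face. Gate closed it stands 149 mm above the worktop; with the gate fully up about 60 mm higher. Pressing it down shuts the gate.
- green_right (a point): Green plastic pad on the rear end of the right lane's lever, the end farther from the robot, 100 mm behind the axle. Flat, 42 x 40 mm, 10 mm thick; this point is the centre of its top face. Gate closed: 149 mm above the worktop; pressed fully down it is about 48 mm lower. Pressing it lifts the gate.
- black_right (a point): Black plastic pad on the front end of the right lane's lever, just in front of the gate and 127 mm in front of the axle. Flat, 42 x 40 mm, 10 mm thick; this point is the centre of its top face. Gate closed it stands 149 mm above the worktop; with the gate fully up about 60 mm higher. Pressing it down shuts the gate.
- red_mid (a point): Short tin with a red label and steel ends, 75 mm diameter, 58 mm long, about 0.25 kg, lying on its side across its lane behind the closed gate; this point is its centre. It may be in either lane and rolls freely down the slope.
- blue_mid (a point): Short tin with a plain blue band and steel ends, 75 mm diameter, 58 mm long, about 0.25 kg, lying on its side across its lane behind the closed gate; this point is its centre. It may be in either lane and rolls freely down the slope.
- onion: Brown onion, 75 mm, on the worktop to the left; origin at its underside. Bystander.
- mug: White mug, 83 mm wide, 115 mm with its handle, 86 mm high, on the worktop to the left; origin at its underside. Bystander.
- lemon: Yellow lemon, 78 x 55 x 56 mm, on the worktop to the right; origin at its underside. Bystander.
- garlic: Garlic bulb, 60 mm, on the worktop to the right; origin at its underside. Bystander.
- gate_left (a point): Dark steel gate of the left lane, 52 mm wide, 6 mm thick, hanging 80 mm down from the lever 22 mm behind the black pad's centre; this point is the middle of its lower edge, 55 mm above the worktop when shut.
- gate_right (a point): Dark steel gate of the right lane, 52 mm wide, 6 mm thick, hanging 80 mm down from the lever 22 mm behind the black pad's centre; this point is the middle of its lower edge, 55 mm above the worktop when shut.
- red_tin: The red tin; origin at the centre of one end face, its z axis along the tin's axis (crosswise in the lane).
- blue_tin: The blue tin; origin at the centre of one end face, its z axis along the tin's axis (crosswise in the lane).
Things that resemble listed ones, but are neither listed nor needed, are in the scene too. Leave any orange look-alike of the red_tin alone.

How it is judged:
By the outcome, as a careful person would: the job done as asked, in the order asked, and still so for the second after the job is handed in, with the robot touching nothing.
It also fails if it takes over 42 s, if anything falls off the work surface, if the arm or the gripper's body presses on something with over 40 N, if the wrist force passes 120 N, or if a joint passes its speed limit or range.

### The arm

A 6-joint arm with a two-finger parallel gripper is mounted at the origin on a cart in front of the work surface, level with it; the furniture and walls round the work are solid. World frame = base frame: x ahead of the robot, y to its left, z up, the work surface at z = 0. Lengths are in mm, angles in rad, forces in N, time in s.
With the tool pointing down it reaches from about 350 to 775 mm from the base axis. Payload 7.3 kg.
Tool frame: the origin (TCP) lies between the finger pads; the fingertips stand 22 mm ahead of it and the grasp point (between the pads) lies 3 mm ahead of it; z points along the fingers, x is the direction in which the jaws open and shut, and the axes are right-handed (so a half turn about z gives the same grasp; the last joint's range is limited). The gripper opens to 92 mm and grips with 3 to 60 N. Pads are 19 mm wide; open, the fingers measure 130 mm over their backs; the gripper's body (75 mm by 190 mm) begins 47 mm behind the grasp point.
Start: joints at [1.103, 0.342, 1.524, -0, 1.275, -0.146], TCP at [166.029, 498.073, 248.741] pointing down, gripper open.
Joint ranges: [-2.53, 2.53], [-0.77, 2.02], [0.04, 2.7], [-1, 4.14], [0.28, 2.66], [-3.11, 3.11]. Speed limits (rad/s): [2.57, 2.57, 3.14, 3.14, 3.14, 3.14].

### API

Orientations are given as [roll, pitch, yaw] about the fixed x, y, z axes, in that order (R = Rz(yaw) Ry(pitch) Rx(roll)).
In Python, from plant import * gives the robot as it stands. The module is installed in compiled form; this text tells all that it offers.
- The arm moves only by the shell command python3 -m handwheel 'ROWS' [OPENING]. ROWS is a JSON object of lists of equal length, an entry for each row: "translation": the shift along the world's x, y, z in units of 15 cm (1.0 is 15 cm), a list of three; "twist": the turn about the world's z in units of 90 degrees (1.0 is 90 degrees). In form: {"translation": [[tx, ty, tz], ...], "twist": [twist, ...]}. A call has exactly 8 rows; each row shifts and turns the pose as measured when the row begins; what a row does not reach is not made up. A row lasts 1/8 s, in which the tool goes at most 62.5 mm and 10.7 degrees, less where a joint would pass 70% of its speed; a pose out of reach is approached as far as the arm can. A call with a number of a shift or a turn outside -1 to 1 is refused whole. A call with a gripper value outside its range is refused whole. OPENING is the closure in counts, from 0 (fully open) to 255 (shut), set as the call begins (- or left out, the last holds). The fingers move at their own pace and stop on an object; the grip force is fixed at half the most. Time passes only in rows, so rows that do not move let the fingers close, or fill a call up. It gives the time, the measured TCP pose, the force and the opening at its end, in the units of the state.
- get_obs(): the state, without advancing time (a new reading comes with each control period).
- capture(name): name is "scene" or "side" or "wrist"; returns a dict with "img" (420x560x3 uint8, red, green, blue), "vertical_fov" (degrees; the focal length in pixels is half the picture's height over the tangent of half this angle, whatever the lens; pixels are square), "cx", "cy" (the principal point, pixels), "distortion" ([k1, k2, p1, p2, k3] as OpenCV has them; the pictures are not rectified), "world_from_camera" (4x4, takes a point from camera to world coordinates). Camera axes: x right, y up, looking along -z (the intrinsics and any distortion apply to the point x, -y, -z); pixel columns grow to the right and rows downward; lengths in mm; the calibration is good to about 2 mm. A picture is of the moment at which its call begins. There is no depth.
- close_job(): hands the job in, once; it reports no verdict.
Trained networks look in the newest picture that a camera, given by its name, has taken for a name from the list of things; names that differ only in an ending like _2 or _b are one class to them, and where a whole thing is asked for, a point or a joint stands for the part that bears it (a point fixed in the world has none). Each returns a list of dicts, best first, with "score" (0 to 1); they miss things now and then, are a little off and sometimes report something else, mostly with a low value. They report only what shows in the picture. A call takes as long as a camera call. They do not tell look-alikes from the thing itself.
- search_frame(camera, label): "position" ([x, y, z] in mm, in the coordinates of the camera as it stood for that picture, good to about 4 mm: the middle of the surface that is visible of it).
- spot_point(camera, label): "position" ([x, y, z] in mm, in the coordinates of the camera as it stood for that picture, good to about 4 mm: a listed point, or the origin of a listed thing).
The state is a dict: "time": time; "joint_positions": joint angles; "dq": joint speeds; "tau": joint torques, N m; "tool_pos": TCP position; "tcp_rot": TCP orientation; "contact_force": force on the tool from outside, world axes, zero at the start; "moment": the same for the moment, N m; "grip_width": finger opening in mm.
Only numpy, scipy, OpenCV 4.12 (cv2) and the standard library are available. Lean on these libraries where they do the work, as an engineer would, in place of code of your own. Each camera call takes 0.05 s, during which the arm holds its last target.

## Working session

There is one attempt and no reset: what is moved stays moved. The work goes in short steps, Python scripts to look and compute and a shell command to move; the robot and the scene stay as the last step left them, time stands still between calls to the robot, and variables do not carry over. Pictures are saved under pics/ and viewed, and the job is handed in when it is done.

```bash
mkdir -p pics; cat > h.py <<'E'
from plant import *
import numpy as np, cv2
def cap(c,n):
    d=capture(c); cv2.imwrite(f'pics/{n}.png',d['img'][:,:,::-1]); return d
def w(d,p):
    return (np.array(d['world_from_camera'])@np.append(p,1))[:3]
def px(d,P):
    T=np.linalg.inv(np.array(d['world_from_camera'])); q=(T@np.append(P,1))[:3]
    f=210/np.tan(np.radians(d['vertical_fov'])/2)
    K=np.array([[f,0,d['cx']],[0,f,d['cy']],[0,0,1.]])
    r,_=cv2.projectPoints(np.array([[q[0],-q[1],-q[2]]]),np.zeros(3),np.zeros(3),K,np.array(d['distortion'],float))
    return r.ravel().round(0)
E
python3 - <<'E'
from h import *
for c in ['scene','side']:
    d=cap(c,c+'0')
    for l in ['dispenser','green_left','green_right','black_left','black_right','red_mid','blue_mid','gate_left','gate_right','onion','mug','lemon','garlic']:
        for r in spot_point(c,l)[:3]:
            P=w(d,r['position']); print(c,l,round(r['score'],2),P.round(0),px(d,P))
o=get_obs(); print(o['time'],o['tool_pos'],o['tcp_rot'],o['contact_force'],o['grip_width'])
E
```

```text
scene dispenser 0.9 [538.  62.   4.] [270. 221.]
scene green_left 0.74 [669. 123. 147.] [276. 157.]
scene green_right 0.91 [674.  36. 150.] [301. 165.]
scene black_left 0.84 [441. 100. 152.] [240. 203.]
scene black_right 0.7 [449.  12. 147.] [267. 215.]
scene black_right 0.54 [ 543. -400.    0.] [412. 288.]
scene red_mid 0.75 [509.  15.  71.] [278. 219.]
scene red_mid 0.58 [ 468. -127.   35.] [313. 256.]
scene blue_mid 0.61 [499. 104.  66.] [251. 210.]
scene blue_mid 0.54 [511.  15.  66.] [278. 219.]
scene blue_mid 0.47 [665. 122. 146.] [275. 158.]
scene gate_left 0.93 [461. 102.  53.] [245. 222.]
scene gate_right 0.95 [474.   9.  54.] [273. 231.]
scene onion 0.81 [550. 390.  -3.] [193. 182.]
scene mug 0.74 [410. 379.  -3.] [168. 208.]
scene mug 0.23 [508.  46.  70.] [269. 215.]
scene lemon 0.83 [ 373. -354.    1.] [372. 329.]
scene lemon 0.72 [ 543. -401.    1.] [412. 288.]
scene garlic 0.63 [ 545. -400.    1.] [412. 288.]
side green_left 0.6 [666. 127. 157.] [307. 179.]
side green_right 0.73 [673.  34. 149.] [322. 192.]
side green_right 0.7 [ 377. -361.   -4.] [283. 343.]
side blac
[... 212 characters left out ...]
29 [666. 128. 154.] [306. 179.]
side red_mid 0.81 [ 472. -125.   36.] [281. 264.]
side red_mid 0.68 [507.  15.  72.] [274. 226.]
side blue_mid 0.52 [500.  99.  65.] [261. 217.]
side gate_left 0.61 [457.  99.  50.] [249. 223.]
side gate_right 0.62 [468.   9.  53.] [262. 235.]
side onion 0.65 [502. 137.  69.] [258. 210.]
side onion 0.53 [552. 390.   0.] [247. 196.]
side mug 0.66 [412. 379.  -6.] [212. 205.]
side lemon 0.94 [ 373. -358.   -2.] [281. 342.]
side lemon 0.61 [673.  37. 147.] [321. 192.]
side garlic 0.84 [ 541. -398.   -5.] [355. 334.]
1.4 [166.03257834 498.06223665 248.74418612] [ 3.14155822e+00 -5.72042480e-05  1.24901727e+00] [-0.38838822 -0.01277695  0.27336428] 91.6695531877439
```

View pictures.

```bash
python3 -c "
import cv2,numpy as np
a=cv2.imread('pics/scene0.png')[130:300,180:380];b=cv2.imread('pics/side0.png')[130:300,180:380]
cv2.imwrite('pics/crop0.png',cv2.resize(np.vstack([np.hstack([a,b])]),None,fx=2,fy=2,interpolation=3))"
```

```text
(no output)
```

View pics/scene0.png

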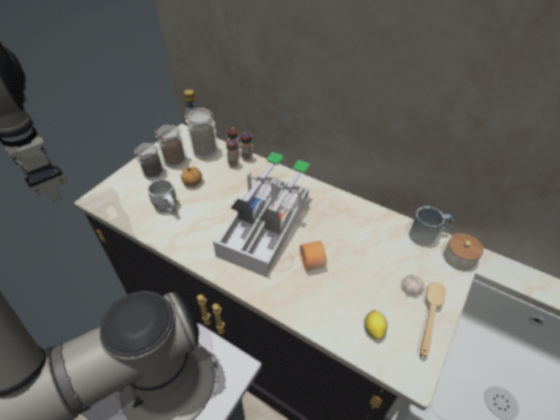

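View pics/side0.png

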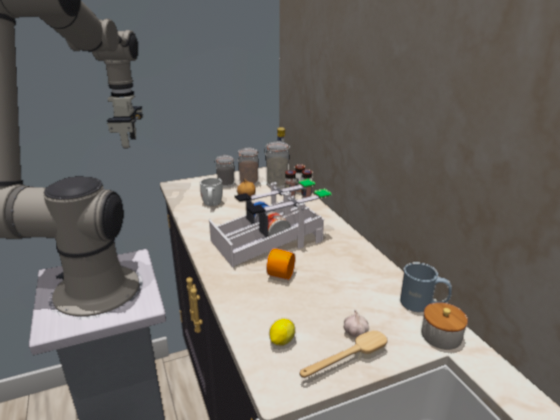

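View pics/crop0.png

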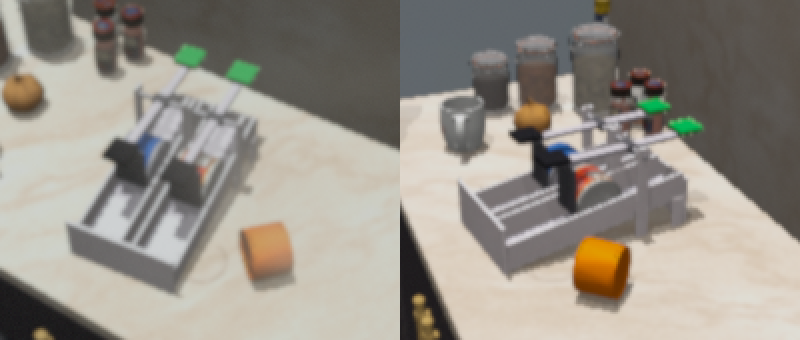

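Red tin: right lane, scene (278,219) and side (274,226). The alternatives are the orange tin lying loose at scene (313,256), which is the look-alike, and the blue tin in the left lane at (251,210). So I want lever_right: green (301,165), black (267,215). Next I'm checking clearances to the wall and bottles.

```bash
python3 - <<'E'
from h import *
S={'scene':[('bottle',233,165),('bottleR',248,158),('jar',204,155),('wall1',310,170),('wall2',350,190),('wall0',270,150)],'side':[('bottle1',308,196),('bottleL',291,187),('wall',330,215),('wall2',360,245)]}
for c in S:
    d=capture(c); T=np.array(d['world_from_camera']); f=210/np.tan(np.radians(d['vertical_fov'])/2)
    K=np.array([[f,0,d['cx']],[0,f,d['cy']],[0,0,1.]])
    for n,u,v in S[c]:
        q=cv2.undistortPoints(np.array([[[u,v]]],float),K,np.array(d['distortion'],float)).ravel()
        r=T[:3,:3]@np.array([q[0],-q[1],-1]); o=T[:3,3]; print(c,n,(o-r*o[2]/r[2]).round(0))
E
```

```text
scene bottle [697. 325.   0.]
scene bottleR [758. 301.   0.]
scene jar [684. 450.   0.]
scene wall1 [823.  74.   0.]
scene wall2 [806. -91.   0.]
scene wall0 [842. 258.   0.]
side bottle1 [766. 306.   0.]
side bottleL [740. 407.   0.]
side wall [768. 137.  -0.]
side wall2 [757. -73.   0.]
```

```bash
python3 -c "
import cv2,numpy as np
a=cv2.imread('pics/scene0.png')[190:260,220:330];
cv2.imwrite('pics/crop1.png',cv2.resize(a,None,fx=7,fy=7,interpolation=2))"
```

```text
(no output)
```

View pics/crop1.png

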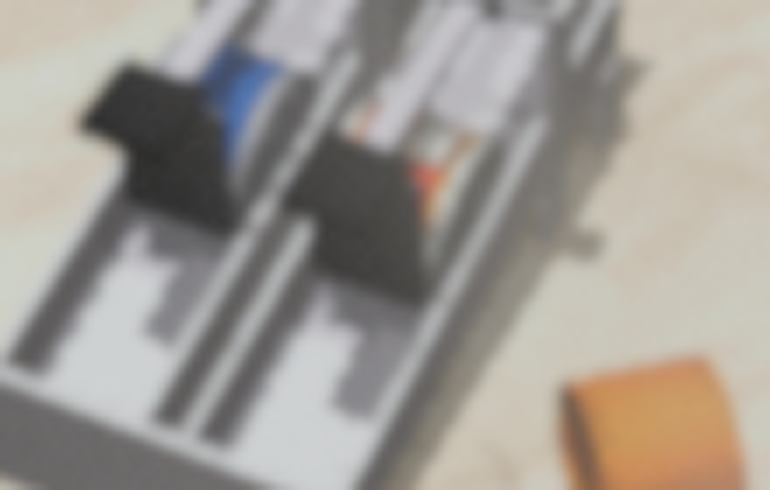

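```bash
python3 -m handwheel '{"translation": [[0.28,-0.28,0.04],[0.28,-0.28,0.04],[0.28,-0.28,0.04],[0.28,-0.28,0],[0.28,-0.28,0],[0.28,-0.28,0],[0.28,-0.28,0],[0.28,-0.28,0]], "twist": [0.035,0.035,0.035,0.035,0.035,0.035,0.035,0.035]}' 255
```

```text
time: 2.5
tool_pos: [508.4, 153.7, 268.3]
tcp_rot: [3.138, -0.003, 1.712]
contact_force: [0.2, 0.4, -0.2]
grip_width: 16.3
```

```bash
python3 -m handwheel '{"translation": [[0.25,-0.2,0],[0.25,-0.2,0],[0.25,-0.2,0],[0.2,-0.12,-0.05],[0.1,-0.06,-0.1],[0,0,0],[0,0,0],[0,0,0]], "twist": [0,0,0,0,0,0,0,0]}' 255; python3 - <<'E'
from h import *
d=cap('wrist','wrist1')
for l in ['green_right','green_left']:
    for r in spot_point('wrist',l)[:3]:
        P=w(d,r['position']); print(l,round(r['score'],2),P.round(0),px(d,P))
d=cap('side','side1')
for l in ['green_right']:
    for r in spot_point('side',l)[:3]:
        P=w(d,r['position']); print(l,round(r['score'],2),P.round(0),px(d,P))
E
```

```text
time: 3.5
tool_pos: [672.1, 28.6, 244.9]
tcp_rot: [3.137, -0.003, 1.707]
contact_force: [0.5, -0.6, 0.5]
grip_width: 0.5
green_right 0.74 [675.  37. 149.] [296. 227.]
green_right 0.75 [673.  37. 149.] [321. 191.]
```

View pics/wrist1.png

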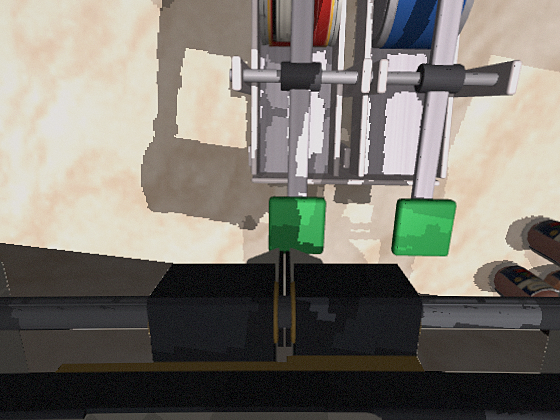

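View pics/side1.png

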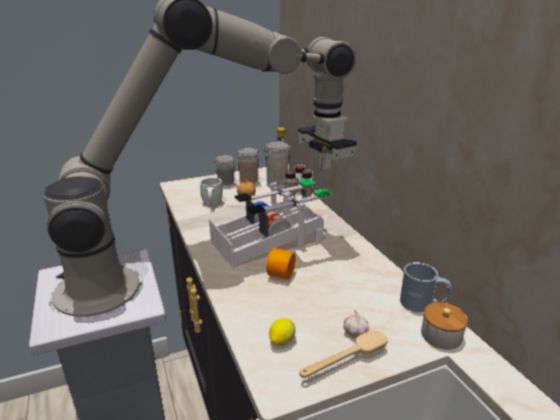

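```bash
python3 -m handwheel '{"translation": [[0.02,0.05,0],[0,0,-0.12],[0,0,-0.12],[0,0,-0.12],[0,0,-0.08],[0,0,-0.05],[0,0,-0.05],[0,0,-0.05]], "twist": [-0.02,0,0,0,0,0,0,0]}' 255
```

```text
time: 4.75
tool_pos: [676.8, 36.9, 158.2]
tcp_rot: [3.128, -0.002, 1.675]
contact_force: [-1.7, -0.2, 4.3]
grip_width: 0.4
```

```bash
python3 -m handwheel '{"translation": [[0,0,-0.05],[0,0,-0.05],[0,0,-0.05],[0,0,-0.04],[0,0,-0.04],[0,0,-0.03],[0,0,0],[0,0,0]], "twist": [0,0,0,0,0,0,0,0]}' 255
```

```text
time: 5.75
tool_pos: [679.5, 36.6, 122.0]
tcp_rot: [3.119, -0.0, 1.675]
contact_force: [-0.5, -1.2, 2.4]
grip_width: 0.5
```

```bash
python3 -m handwheel '{"translation": [[0,0,-0.02],[0,0,-0.02],[0,0,0],[0,0,0],[0,0,0],[0,0,0],[0,0,0],[0,0,0]], "twist": [0,0,0,0,0,0,0,0]}' 255
python3 - <<'E'
from h import *
d=cap('side','side2')
for l in ['green_right','black_right','red_mid','gate_right']:
    for r in spot_point('side',l)[:3]:
        P=w(d,r['position']); print(l,round(r['score'],2),P.round(0),px(d,P))
d=cap('scene','scene2')
for l in ['black_right','red_mid','gate_right']:
    for r in spot_point('scene',l)[:3]:
        P=w(d,r['position']); print(l,round(r['score'],2),P.round(0),px(d,P))
a=cv2.imread('pics/scene2.png')[130:300,180:380];b=cv2.imread('pics/side2.png')[130:300,180:380]
cv2.imwrite('pics/crop2.png',cv2.resize(np.hstack([a,b]),None,fx=2,fy=2,interpolation=3))
E
```

```text
time: 6.75
tool_pos: [682.1, 36.6, 120.2]
tcp_rot: [3.11, 0.001, 1.675]
contact_force: [-1.4, -0.2, 6.2]
grip_width: 0.7
green_right 0.98 [668.  34. 101.] [320. 206.]
green_right 0.53 [542.  67.  -2.] [278. 237.]
black_right 0.94 [472.  14. 206.] [262. 187.]
red_mid 0.65 [391.   2.  56.] [238. 241.]
red_mid 0.6 [ 470. -124.   33.] [280. 265.]
gate_right 0.64 [448.   8. 112.] [255. 219.]
black_right 0.89 [470.  12. 207.] [272. 195.]
red_mid 0.82 [ 470. -129.   35.] [314. 256.]
red_mid 0.59 [395.   5.  51.] [260. 250.]
gate_right 0.69 [448.   8. 109.] [269. 225.]
```

View pics/crop2.png

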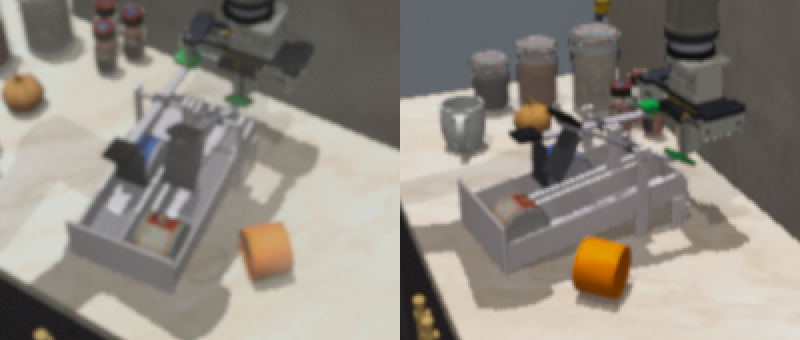

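Both views show the gate up (black pad near z 206) and the red tin resting in the catch (scene (260,250), side (238,241)). I'll lift off and move to the black pad.

```bash
python3 -m handwheel '{"translation": [[0,0,0.25],[0,0,0.3],[0,0,0.3],[0,0,0.2],[-0.3,-0.04,0],[-0.36,-0.04,0],[-0.36,-0.04,0],[-0.3,-0.03,0]], "twist": [0,0,0,0,0,0,0,0]}' 255
```

```text
time: 8.2
tool_pos: [477.6, 13.6, 269.4]
tcp_rot: [3.127, -0.002, 1.675]
contact_force: [-0.2, -0.4, 0.2]
grip_width: 0.9
```

```bash
python3 -m handwheel '{"translation": [[-0.07,0,-0.1],[0,-0.01,-0.08],[0,0,-0.06],[-0.01,0,-0.05],[-0.02,0,-0.05],[-0.02,0,-0.05],[-0.02,0,-0.05],[-0.02,0,-0.05]], "twist": [0,0,0,0,0,0,0,0]}' 255
```

```text
time: 9.2
tool_pos: [452.3, 11.4, 191.1]
tcp_rot: [3.128, -0.001, 1.675]
contact_force: [0.9, 0.6, 0.8]
grip_width: 0.5
```

```bash
python3 -m handwheel '{"translation": [[0,0,-0.04],[0,0,-0.04],[0,0,-0.03],[0,0,-0.02],[0,0,-0.02],[0,0,-0.02],[0,0,-0.02],[0,0,0]], "twist": [0,0,0,0,0,0,0,0]}' 255
python3 - <<'E'
from h import *
for c in ['side','scene']:
  d=cap(c,c+'3')
  for l in ['green_right','black_right','gate_right','red_mid','green_left','black_left']:
    for r in spot_point(c,l)[:2]:
        P=w(d,r['position']); print(c,l,round(r['score'],2),P.round(0),px(d,P))
a=cv2.imread('pics/scene3.png')[130:300,180:380];b=cv2.imread('pics/side3.png')[130:300,180:380]
cv2.imwrite('pics/crop3.png',cv2.resize(np.hstack([a,b]),None,fx=2,fy=2,interpolation=3))
E
```

```text
time: 10.2
tool_pos: [451.2, 11.8, 171.8]
tcp_rot: [3.123, 0.001, 1.676]
contact_force: [0.9, 0.2, 0.6]
grip_width: 0.4
side green_right 0.89 [675.  38. 148.] [322. 191.]
side green_right 0.51 [665. 127. 153.] [306. 180.]
side black_right 0.58 [450.  10. 150.] [256. 207.]
side gate_right 0.71 [473.  11.  54.] [263. 235.]
side red_mid 0.95 [392.   0.  57.] [238. 241.]
side red_mid 0.6 [ 471. -122.   35.] [280. 264.]
side green_left 0.37 [675.  36. 148.] [322. 191.]
side black_left 0.83 [440.  99. 149.] [242. 195.]
scene green_right 0.65 [677.  36. 152.] [301. 164.]
scene green_right 0.24 [474.  12.  51.] [273. 231.]
scene black_right 0.7 [453.  10. 146.] [269. 214.]
scene gate_right 0.62 [476.  12.  53.] [273. 231.]
scene red_mid 0.6 [395.   3.  51.] [260. 251.]
```

View pics/crop3.png

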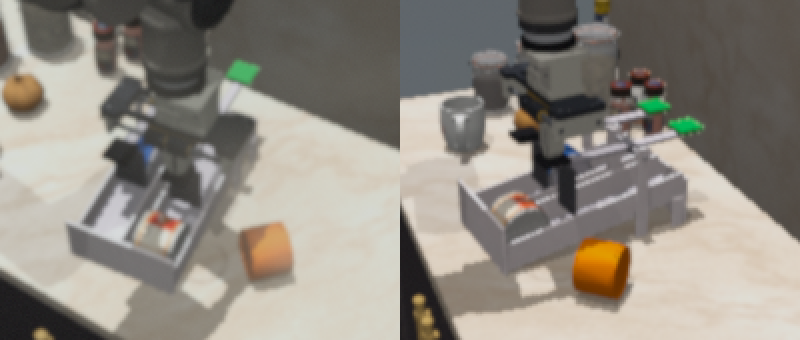

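Nearly shut. I'll press on until the stop pushes back clearly.

```bash
python3 -m handwheel '{"translation": [[0,0,-0.02],[0,0,-0.02],[0,0,-0.02],[0,0,-0.02],[0,0,-0.02],[0,0,-0.02],[0,0,0],[0,0,0]], "twist": [0,0,0,0,0,0,0,0]}' 255
```

```text
time: 11.9
tool_pos: [451.6, 11.9, 171.5]
tcp_rot: [3.114, 0.005, 1.679]
contact_force: [1.0, 0.1, -0.2]
grip_width: 0.7
```

```bash
python3 -m handwheel '{"translation": [[0,0,0],[0,0,0],[0,0,-0.02],[0,0,-0.03],[0,0,-0.03],[0,0,-0.04],[0,0,-0.04],[0,0,-0.05]], "twist": [0,0,0,0,0,0,0,0]}' 255
```

```text
time: 12.9
tool_pos: [451.7, 11.9, 169.7]
tcp_rot: [3.099, 0.012, 1.683]
contact_force: [-33.4, 2.0, 92.2]
grip_width: 0.6
```

Hard stop reached: 92 N with no further travel. Lifting off now.

```bash
python3 -m handwheel '{"translation": [[0,0,0.05],[0,0,0.2],[0,0,0.25],[0,0,0.25],[0,0,0.1],[-0.1,0.3,0],[-0.1,0.35,0],[-0.1,0.35,0]], "twist": [0,0,0,0,0,0,0,0]}' 255
```

```text
time: 13.9
tool_pos: [407.0, 163.0, 299.5]
tcp_rot: [3.099, 0.011, 1.675]
contact_force: [1.9, 0.2, -0.0]
grip_width: 0.1
```

```bash
python3 -m handwheel '{"translation": [[-0.1,0.35,0],[-0.1,0.35,0],[-0.1,0.3,0],[-0.1,0.1,0],[0,0,0],[0,0,0],[0,0,0],[0,0,0]], "twist": [0,0,0,0,0,0,0,0]}' 255
python3 - <<'E'
from h import *
for c in ['side','scene']:
  d=cap(c,c+'4')
  for l in ['green_right','black_right','gate_right','red_mid','blue_mid','green_left','black_left']:
    for r in spot_point(c,l)[:2]:
        P=w(d,r['position']); print(c,l,round(r['score'],2),P.round(0),px(d,P))
a=cv2.imread('pics/scene4.png')[130:300,180:380];b=cv2.imread('pics/side4.png')[130:300,180:380]
cv2.imwrite('pics/crop4.png',cv2.resize(np.hstack([a,b]),None,fx=2,fy=2,interpolation=3))
E
```

```text
time: 14.9
tool_pos: [344.6, 334.9, 294.3]
tcp_rot: [3.106, 0.014, 1.677]
contact_force: [-0.4, 0.4, 0.2]
grip_width: 0.4
side green_right 0.85 [676.  37. 148.] [322. 191.]
side green_right 0.19 [665. 126. 153.] [306. 180.]
side black_right 0.7 [447.   8. 148.] [255. 208.]
side gate_right 0.92 [471.   8.  48.] [263. 237.]
side red_mid 0.92 [394.   3.  55.] [239. 241.]
side red_mid 0.75 [ 473. -125.   34.] [281. 264.]
side blue_mid 0.6 [501. 103.  65.] [261. 216.]
side green_left 0.95 [667. 122. 153.] [307. 180.]
side black_left 0.9 [443. 100. 148.] [243. 195.]
scene green_right 0.97 [678.  33. 153.] [302. 164.]
scene black_right 0.84 [448.  12. 151.] [267. 214.]
scene gate_right 0.86 [473.  11.  53.] [273. 231.]
scene red_mid 0.91 [ 466. -125.   37.] [312. 256.]
scene red_mid 0.88 [396.   1.  54.] [261. 250.]
scene blue_mid 0.68 [502. 108.  67.] [251. 209.]
scene green_left 0.82 [668. 125. 146.] [275. 157.]
scene black_left 0.57 [443. 102. 153.] [239. 202.]
```

View pics/crop4.png

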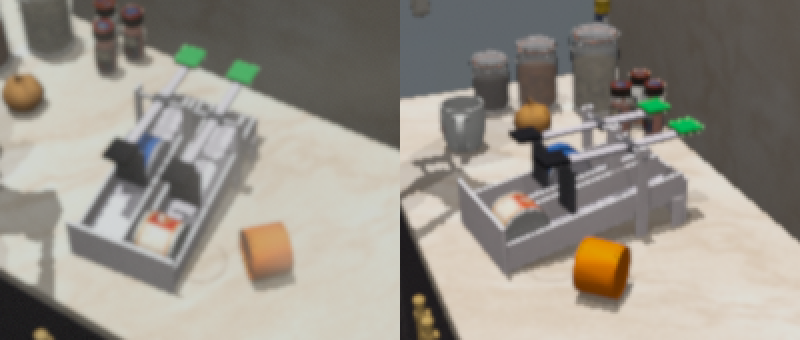

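The red tin is in the catch (scene (261,250)), the right gate is shut (pads level), and the blue tin and left lever haven't moved. Handing in.

```bash
python3 -c "
from plant import *
print(close_job())"
```

```text
the job is handed in; nothing more can be done
None
```

The job is done and handed in at about 15.6 s of the 42 s allowed. The red tin was in the right lane. I pressed that lever's green pad with the closed fingertips until the gate rose and the tin rolled into the catch. I then pressed the same lever's black pad down to its stop and moved the arm clear.

- **Gate shut:** in the last pictures both pads of the right lever stand level at about 148–153 mm, and the networks put the gate's lower edge at 48–53 mm (55 mm is shut). The stop showed as firm resistance with almost no travel.
- **Red tin:** it rests in the catch, at about x 395, y 2, z 54 mm in both views.
- **Everything else:** the blue tin, the left lever and the orange look-alike read as before, within the networks' few-millimetre error. I saw no change in the onion, mug, lemon and garlic, but only the onion and mug are in the closing crops and I did not measure any of the four again.
- **Hard last press:** the final push on the black pad reached 92 N vertically (about 98 N in total). That is more than was needed, though below the 120 N wrist limit. It was on the fingertips, not the gripper body.
- **Wrong detections:** the networks sometimes reported the orange tin as the red one. I discarded those by checking the pictures.

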